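Open the eyelet feeder and hold its flap

ROBOT

A 6-joint arm with a two-finger parallel gripper is mounted at the origin on the work surface. World frame = base frame: x ahead of the robot, y to its left, z up, the work surface at z = 0. Lengths are in m, angles in rad, forces in N, time in s.
With the tool pointing down it reaches from about 0.25 to 0.85 m from the base axis. Payload 12.5 kg.
Tool frame: the origin (TCP) lies midway between the tips of the shut fingers; the grasp point (between the pads) lies 19 mm behind it; z points along the fingers, y is the line along which they close (so a half turn about z gives the same grasp; the last joint's range is limited). The gripper opens to 93 mm and grips with 3 to 60 N. Pads are 15 mm wide; open, the fingers measure 128 mm over their backs; the gripper's body (75 mm by 188 mm) begins 65 mm behind the grasp point.
Start: joints at [-0.085, 0.351, 1.652, -0, 1.139, -0.085], TCP at [0.55, 0, 0.219] pointing down, gripper open.
Joint ranges: [-2.75, 2.75], [-0.79, 2.1], [0.01, 2.65], [-1.57, 4.71], [0.07, 3.14], [-2.87, 2.87]. Speed limits (rad/s): [2.22, 2.22, 2.79, 3.14, 3.14, 3.14].

INTERFACE

Orientations are given as a 3x3 rotation matrix whose columns are the frame's x, y, z axes.
In Python, from bench import get_state, read_camera, close_job, boxes_of, outline_of, spot_point gives the robot as it stands. The module is installed in compiled form; this text tells all that it offers.
- The arm moves only by the tool play_rows, never from a script. Its arguments are lists of equal length, an entry for each row: "slide": the shift along the world's x, y, z in cm, a list of three; "twist": the turn about the world's z in rad. In form: {"slide": [[tx, ty, tz], ...], "twist": [twist, ...]}. A call has 1 to 5 rows; each row shifts and turns the commanded pose from where the row before left it; what a row does not reach is not made up. A row lasts 1/8 s, in which the tool goes at most 62.5 mm and 10.7 degrees, less where a joint would pass 70% of its speed; a pose out of reach is approached as far as the arm can. A call is refused whole if a number of a shift passes 6.25 or a number of a turn 0.188, either way. A call with a gripper value outside its range is refused whole. "grip" is the gripper command: -1 is shut, 1 is fully open, values between are in proportion, set as the call begins (left out, the last holds). The fingers move at their own pace and stop on an object; "force" is the grip in N (left out, the last holds). Time passes only in rows, so rows that do not move let the fingers close. It gives the time, the measured TCP pose, the force, the opening and the grip force at its end, in the units of the state.
- get_state(): the state, without advancing time (a new reading comes with each control period).
- read_camera(name): name is "scene" or "side" or "wrist"; returns a dict with "frame" (400x640x3 uint8, red, green, blue), "fx", "fy", "cx", "cy" (pixels), "rvec" (rotation vector, rad) and "tvec" (3), from world to camera coordinates, as OpenCV has them. Camera axes: x right, y down, z forward; pixel columns grow to the right and rows downward; lengths in m; the calibration is good to about 2 mm. A picture is of the moment at which its call begins. There is no depth.
- close_job(): hands the job in; it is judged then, once.
Trained networks look in a picture, given as the dict that the camera call returned (one of the last four; its "shot" number tells which), for a name from the list of things; names that differ only in an ending like _2 or _b are one class to them, and where a whole thing is asked for, a point or a joint stands for the part that bears it (a point fixed in the world has none). Each returns a list of dicts, best first, with "conf" (0 to 1); they miss things now and then, are a little off and sometimes report something else, mostly with a low value. They report only what shows in the picture. A call takes as long as a camera call. They do not tell look-alikes from the thing itself.
- boxes_of(picture, name): "box" ([left, top, width, height] in pixels, round what is visible of it).
- outline_of(picture, name): "mask" (400x640 bool, what is visible of it) and "box" ([left, top, width, height] in pixels, round what is visible of it).
- spot_point(picture, name): "position" ([column, row] in pixels: a listed point, or the origin of a listed thing).
The state is a dict: "time_s": time; "q": joint angles; "joint_vel": joint speeds; "joint_efforts": joint torques, N m; "tcp_pos": TCP position; "tool_rot": TCP orientation; "ft_force": force on the tool from outside, world axes, zero at the start; "torque": the same for the moment, N m; "opening": finger opening in m; "grasp_force": force on a finger pad.
Only numpy, scipy, OpenCV 4.12 (cv2) and the standard library are available. Lean on these libraries where they do the work, as an engineer would, in place of code of your own. Each camera call takes 0.05 s, during which the arm holds its last target. There are 200 camera calls.

TASK

Open the blue eyelet feeder for refilling: lift the loose metal cover plate off its two pins and set it down flat, handle up, in the shallow open orange tray without dropping it. Then raise the red spring-loaded flap by its black knob to 60 degrees from closed and finish while still gripping the knob and holding the flap steady there, because it springs shut if let go. Leave everything else on the table where it stands.

Things in the scene. Friction and masses are not known exactly. Their poses are not given: they have to be found in the camera images.
- feeder: Blue eyelet feeder, a fixed box 160 (x) x 240 (y) x 90 mm high; origin under its centre, x from its front (knob side) to its hinge side. Right half (-y): bay under the metal cover. Left half (+y): hopper under the red flap. Two 10 mm steel pins stand 14 mm above its top at x = 0, y = -105 and -5 mm.
- cover: Loose metal plate 120 (x) x 135 (y) x 6 mm, 0.17 to 0.35 kg; origin at the centre of its underside, on the feeder's 90 mm high top, axes as the feeder's at the start. Its 14 mm holes (y = +-50 mm) sit over the pins; lifts straight off. Overlaps and blocks the flap by 8 mm. Black upright handle at its centre: 12 mm thick (x), 44 mm long (y), from 6 to 48 mm above the underside.
- tray: Shallow open orange tray, fixed, 200 x 200 mm outside, walls 6 mm thick and 25 mm high, floor about 6 mm thick; origin under its centre. It stands to the left or to the right of the feeder, the brown carton on the other side.
- flap (a joint): Angle of the red flap: 0 closed (level), growing as its front edge rises, to 1.5 at its stop; 60 degrees = 1.047 rad. A spring and its weight pull it shut at every angle (about 3 to 5 N at the knob).
- flap_hinge (a point): Point on the hinge line of the red flap (plate 148 x 113 x 6 mm), mid-width, 85 mm above the table, at the flap's edge on the feeder's +x side. Its axes turn with the flap: -x points from the hinge to the flap's free front edge, y along the hinge line, z out of the flap's top face.
- flap_knob (a point): Black knob of the flap: bar 16 mm in diameter, 26 mm long along y (parallel to the hinge), on a 9 x 12 mm stalk. Origin at the bar's centre, 125 mm from the hinge line and 35 mm above the flap's mid-plane (120 mm above the table when closed). Pinch its two flat ends from above, fingers closing along y; it can pivot between them. Axes as flap_hinge's.
- carton: Bystander, not to be moved: brown cardboard carton 140 x 140 x 70 mm. Origin under its centre.
- dispenser: Bystander, not to be moved: blue tape dispenser with a tan roll, 160 x 70 x 106 mm. Origin under its centre.
- spray: Bystander, not to be moved: blue spray bottle with white head, 84 mm across, 223 mm high. Origin under its centre.
- tin: Bystander, not to be moved: metal tin, 72 mm across, 70 mm high. Origin under its centre.
- hammer: Bystander, not to be moved: hammer lying flat, about 260 mm long. Origin near its middle.
- strapbox: Bystander, not to be moved: small orange-red closed box 110 x 75 x 45 mm. Origin under its centre.
Things that resemble listed ones, but are neither listed nor needed, are in the scene too. What is shaped like the cover but green is not meant.

How it is judged:
On the way, in this order (a step that is already met when the one before it is completed fails the run):
1. the cover plate is lifted clear of the pins (z of cover in the frame of feeder above 0.11 m and contact force between the fingers and cover above 0.5 N), for 0.1 s.
2. the cover plate lies flat in the tray, handle up, let go (x of cover in the frame of tray between -0.05 and 0.05 m and y of cover in the frame of tray between -0.05 and 0.05 m and z of cover in the frame of tray below 0.011 m and angle between cover's own z axis and vertical below 0.08 rad and linear speed of cover below 0.03 m/s and contact force between the fingers and cover below 0.1 N and contact force between cover and tray above 0.5 N), for 0.2 s.
3. the flap is held by its knob at 60 degrees (value of joint flap between 0.93 and 1.17 rad and velocity of joint flap between -0.1 and 0.1 rad/s and (contact force between the fingers and flap_c1 above 1 N or contact force between the fingers and flap_c2 above 1 N)), for 0.3 s.
At the end, for the whole second after the job is handed in: The fingers still press on the knob and hold the flap steady between 53 and 67 degrees, while the cover plate lies at rest flat on the tray's floor (within 50 mm of its centre in x and y), handle up, touched by nothing but the tray (all of step 2 and all of step 3); the arm keeps its last pose, push and grip.
It fails at once if the cover plate is dropped (falls free faster than 0.8 m/s) (linear speed of cover above 0.8 m/s and contact force between the fingers and cover below 0.01 N and contact force between cover and tray below 0.01 N).
It fails at once if a bystander is disturbed (moved over 25 mm) (distance of any of carton, dispenser, spray, tin, hammer, strapbox from where it was at the start of the episode above 0.025 m).
It also fails if it takes over 64 s, if anything falls off the work surface, if the arm or the gripper's body presses on something with over 40 N, if the wrist force passes 120 N, or if a joint passes its speed limit or range.

## Working session

There is one attempt and no reset: what is moved stays moved. The work goes in short steps, Python scripts to look and compute and a tool call to move; the robot and the scene stay as the last step left them, time stands still between calls to the robot, and variables do not carry over. Pictures are saved under pics/ and viewed, at most 10 in all, crops included, and the job is handed in when it is done.

Besides the shell and the picture viewer there is one more tool, called after "Call:" as name(argument=value, ...) on one line, values as JSON. play_rows: Moves the arm, as the interface text tells. Its arguments: {"type":"object","properties":{"slide":{"type":"array"},"twist":{"type":"array"},"grip":{"type":"number"},"force":{"type":"number"}},"required":["slide","twist"]}

```bash
mkdir -p pics; cat > h.py <<'E'
import numpy as np, cv2
from bench import *
def cam(n):
    p=read_camera(n); R=cv2.Rodrigues(np.array(p["rvec"],float))[0]; t=np.array(p["tvec"],float).ravel()
    p["R"]=R;p["t"]=t;p["K"]=np.array([[p["fx"],0,p["cx"]],[0,p["fy"],p["cy"]],[0,0,1]]);return p
def onz(p,uv,z):
    d=p["R"].T@np.linalg.solve(p["K"],np.array([uv[0],uv[1],1.])); c=-p["R"].T@p["t"]
    return c+d*(z-c[2])/d[2]
def proj(p,X): return cv2.projectPoints(np.atleast_2d(np.array(X,float)),p["R"],p["t"],p["K"],None)[0][:,0]
def save(p,n,crop=None,s=1):
    f=p["frame"][:,:,::-1]
    if crop: f=f[crop[1]:crop[3],crop[0]:crop[2]]
    cv2.imwrite("pics/"+n,cv2.resize(f,None,fx=s,fy=s))
E
python3 - <<'E'
from h import *
Z=dict(feeder=0,cover=.09,tray=0,flap_hinge=.085,flap_knob=.12,carton=0,dispenser=0,spray=0,tin=0,hammer=0,strapbox=0)
ps=[cam(n) for n in("scene","side")]
for n,p in zip(("scene","side"),ps):
    save(p,n+"0.png"); print(n,"cam at",(-p["R"].T@p["t"]).round(3))
    for k,z in Z.items():
        for r in spot_point(p,k)[:3]: print(k,np.round(r["conf"],2),np.round(r["position"]),onz(p,r["position"],z).round(3))
E
```

```text
scene cam at [ 0.956 -0.782  1.124]
feeder 0.81 [347. 225.] [ 0.572 -0.043  0.   ]
feeder 0.56 [258. 276.] [ 0.462 -0.332  0.   ]
cover 0.94 [338. 218.] [ 0.569 -0.098  0.09 ]
cover 0.88 [190. 238.] [ 0.279 -0.38   0.09 ]
cover 0.81 [318. 115.] [0.278 0.232 0.09 ]
tray 0.88 [379. 144.] [0.479 0.314 0.   ]
tray 0.34 [347. 313.] [ 0.722 -0.285  0.   ]
flap_hinge 0.81 [381. 201.] [0.636 0.028 0.085]
flap_knob 0.93 [341. 177.] [0.506 0.015 0.12 ]
flap_knob 0.38 [425. 237.] [ 0.803 -0.039  0.12 ]
carton 0.65 [263. 279.] [ 0.48  -0.331  0.   ]
dispenser 0.92 [435. 167.] [0.686 0.324 0.   ]
spray 0.71 [347. 311.] [ 0.72  -0.281  0.   ]
spray 0.49 [342. 177.] [0.456 0.11  0.   ]
tin 0.97 [425. 235.] [0.78  0.054 0.   ]
hammer 0.78 [260. 356.] [ 0.606 -0.505  0.   ]
strapbox 0.77 [402. 272.] [ 0.782 -0.095  0.   ]
side cam at [ 0.043 -1.013  0.769]
feeder 0.98 [335. 218.] [ 0.566 -0.031  0.   ]
cover 0.91 [348. 199.] [ 0.584 -0.077  0.09 ]
cover 0.88 [271. 326.] [ 0.215 -0.418  0.09 ]
cover 0.84 [269. 266.] [ 0.278 -0.245  0.09 ]
tray 0.6 [266. 177.] [0.474 0.311 0.   ]
flap_hinge 0.64 [344. 179.] [0.636 0.035 0.085]
flap_knob 0.95 [309. 180.] [0.511 0.024 0.12 ]
carton 0.89 [360. 285.] [ 0.481 -0.319  0.   ]
dispenser 0.83 [316. 164.] [0.669 0.313 0.   ]
spray 0.59 [427. 248.] [ 0.721 -0.278  0.   ]
tin 0.59 [378. 188.] [0.78 0.06 0.  ]
hammer 0.97 [449. 319.] [ 0.604 -0.509  0.   ]
hammer 0.29 [345. 199.] [0.647 0.047 0.   ]
strapbox 0.81 [402. 211.] [ 0.769 -0.095  0.   ]
```

View pics/scene0.png

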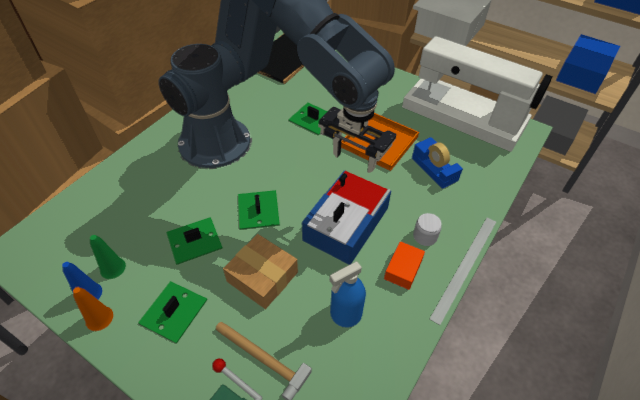

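View pics/side0.png

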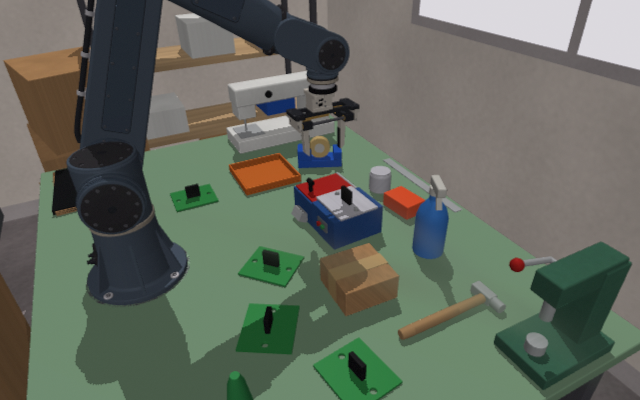

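The scene shows the feeder with its grey cover (handle near pixel 339,212), the red flap with its knob at (342,180), the orange tray behind it at (380,138), and the carton on the right. The green plates are look-alikes. Next, the wrist view from here.

```bash
python3 - <<'E'
from h import *
p=cam("wrist"); save(p,"wrist0.png"); print((-p["R"].T@p["t"]).round(3),p["R"].round(2))
for k,z in dict(feeder=0,cover=.09,flap_hinge=.085,flap_knob=.12,tray=0).items():
    for r in spot_point(p,k)[:3]: print(k,np.round(r["conf"],2),np.round(r["position"]),onz(p,r["position"],z).round(3))
E
```

```text
[0.551 0.07  0.386] [[ 1.   -0.    0.  ]
 [-0.   -0.97  0.25]
 [-0.   -0.25 -0.97]]
feeder 0.84 [337. 213.] [ 0.567 -0.044 -0.   ]
cover 0.81 [344. 287.] [ 0.57  -0.092  0.09 ]
cover 0.62 [136. 291.] [ 0.368 -0.097  0.09 ]
cover 0.15 [419. 171.] [0.635 0.021 0.09 ]
flap_hinge 0.93 [422. 169.] [0.639 0.022 0.085]
flap_knob 0.73 [274. 184.] [0.511 0.015 0.12 ]
```

View pics/wrist0.png

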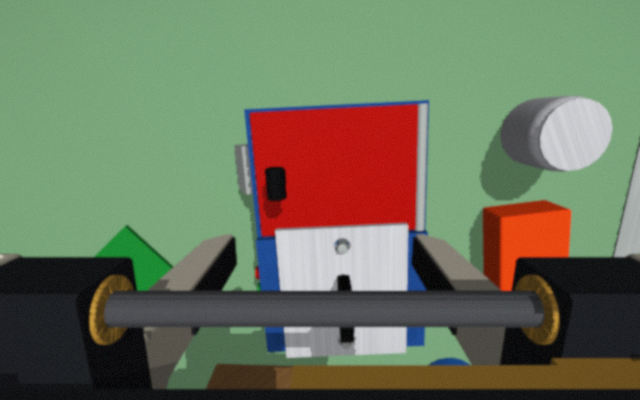

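The wrist view shows the metal cover's far edge at (276,229)-(407,224), its pin at (342,246), the handle at about (345,310), the feeder's far edge at (246,109)-(429,100), and the knob at (275,184). The fingers close along world x.

```bash
python3 - <<'E'
from h import *
from scipy.optimize import least_squares
p=cam("wrist")
for n,uv,z in [("FL",(246,109),.09),("FR",(429,100),.09),("cL",(276,229),.096),("cR",(407,224),.096),("pin",(342,244),.104),("knob",(275,183),.128),("handle_end",(345,277),.138)]: print(n,onz(p,uv,z).round(4))
ps=[cam("scene"),cam("side")]
F=[(-.08,.12,.09),(.08,.12,.09),(-.06,.0125,.096),(.06,.0125,.096),(0,-.005,.104)]
W=[(246,109),(429,100),(276,229),(407,224),(342,244)]
spots=[]
for q in ps+[p]:
    for k,f in (("feeder",(0,0,0)),("cover",(0,-.055,.09)),):
        spots.append((q,f,spot_point(q,k)[0]["position"]))
def tf(v,F): 
    c,s=np.cos(v[2]),np.sin(v[2]); F=np.atleast_2d(F); return np.c_[v[0]+c*F[:,0]-s*F[:,1],v[1]+s*F[:,0]+c*F[:,1],F[:,2]]
def res(v,full=True):
    r=[(proj(p,tf(v,F))-W).ravel()]
    for q,f,uv in spots: r.append(.3*(proj(q,tf(v,f))[0]-uv))
    return np.concatenate(r)
s=least_squares(res,[.57,-.04,.05],loss="soft_l1"); print(s.x.round(4),res(s.x).round(1))
v=s.x
print("cover",tf(v,(0,-.055,.09)),"knob?",[onz(q,spot_point(q,"flap_knob")[0]["position"],.12).round(4) for q in ps+[p]])
print("hinge",[onz(q,spot_point(q,"flap_hinge")[0]["position"],.085).round(4) for q in ps+[p]])
for q,n in zip(ps,"ab"):
    m=outline_of(q,"tray")[0]; mm=m["mask"].astype(np.uint8); c=cv2.findContours(mm,0,1)[0]; c=max(c,key=cv2.contourArea)
    g=np.array([onz(q,x,.025)[:2] for x in c[:,0]],np.float32)
    print("tray",m["conf"],cv2.minAreaRect(g), onz(q,spot_point(q,"tray")[0]["position"],0).round(3))
E
```

```text
FL [0.4849 0.0741 0.09  ]
FR [0.639  0.0813 0.09  ]
cL [ 0.5072 -0.0309  0.096 ]
cR [ 0.6257 -0.0262  0.096 ]
pin [ 0.5668 -0.0423  0.104 ]
knob [0.5126 0.018  0.128 ]
handle_end [ 0.5676 -0.0571  0.138 ]
[ 0.5666 -0.0415  0.0415] [ -3.8  -1.2   3.1  -0.5  -1.1   0.7   0.4   0.4   0.    4.4  -1.    0.1
  43.4  -7.4   0.1   0.3  22.7 -38.    0.1  -0.7  61.5  -0.1]Traceback (most recent call last):
  File "<stdin>", line 20, in <module>
IndexError: list index out of range
```

Call:
play_rows(slide=[[0.9, -4.9, 0], [0.9, -4.9, 0], [0, 0, 0]], twist=[0.042, 0, 0], grip=1)

```text
time_s: 2.42
tcp_pos: [0.5682, -0.1005, 0.2184]
tool_rot: [[-0.039, 0.999, 0.0], [0.999, 0.039, -0.0], [-0.0, -0.0, -1.0]]
ft_force: [0.4, 0.3, -0.1]
opening: 0.0927
grasp_force: 0.0
```

```bash
python3 - <<'E'
from h import *
p=cam("wrist"); save(p,"wrist1.png"); s=get_state(); print(s["tcp_pos"],s["tool_rot"],s["ft_force"])
for k,z in dict(cover=.09,flap_hinge=.085,flap_knob=.12).items():
    for r in spot_point(p,k)[:3]: print(k,np.round(r["conf"],2),np.round(r["position"]),onz(p,r["position"],z).round(3))
for n in("scene","side"):
  q=cam(n)
  for m in outline_of(q,"tray")[:1]:
    mm=m["mask"].astype(np.uint8); c=max(cv2.findContours(mm,0,1)[0],key=cv2.contourArea)
    g=np.array([onz(q,x,.025)[:2] for x in c[:,0]],np.float32)
    print("tray",m["conf"],cv2.minAreaRect(g))
  for r in spot_point(q,"tray")[:1]:print(onz(q,r["position"],0).round(3))
E
```

```text
[ 0.56794303 -0.0989354   0.21841046] [[-3.98513923e-02  9.99205580e-01 -2.72930890e-04]
 [ 9.99205595e-01  3.98514480e-02  2.01705197e-04]
 [ 2.12421649e-04 -2.64675840e-04 -9.99999942e-01]] [ 0.5350555  -0.10056919 -1.29152255]
cover 0.67 [328. 186.] [ 0.572 -0.093  0.09 ]
flap_hinge 0.77 [409.  51.] [0.634 0.022 0.085]
flap_knob 0.83 [248.  42.] [0.509 0.018 0.12 ]
tray 0.96 ((0.478118360042572, 0.3134576082229614), (0.20577844977378845, 0.224076509475708), 0.43216875195503235)
[0.47  0.341 0.   ]
tray 0.57 ((0.46823740005493164, 0.3066217303276062), (0.24025188386440277, 0.2137991040945053), 89.6828384399414)
[0.464 0.296 0.   ]
```

View pics/wrist1.png

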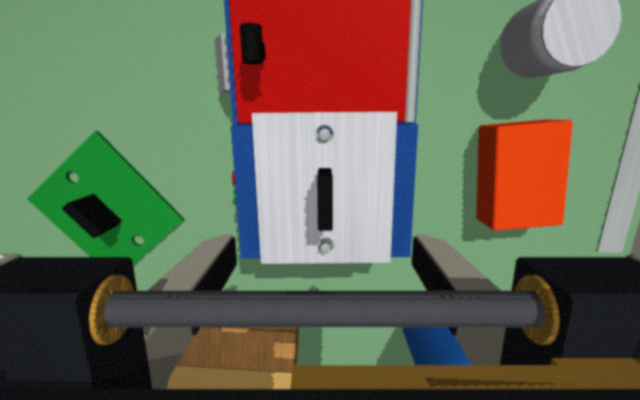

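The plate now shows whole: corners at (252,113), (396,112), (391,263) and (260,263), the handle centred at about (325,199), and pins at (324,132) and (326,245).

```bash
python3 - <<'E'
from h import *
p=cam("wrist")
g=np.array([onz(p,u,.096)[:2] for u in [(252,113),(396,112),(391,263),(260,263)]]);print(g.round(4),g.mean(0))
a,b=onz(p,(324,132),.104),onz(p,(326,245),.104);print(a,b,(a+b)/2,np.arctan2(-(a-b)[0],(a-b)[1]))
print(onz(p,(325,170),.138),onz(p,(325,230),.117))
print(onz(p,(253,28),.128),onz(p,(253,64),.12))
E
```

```text
[[ 0.506  -0.0293]
 [ 0.6255 -0.0235]
 [ 0.6339 -0.1592]
 [ 0.5119 -0.1643]] [ 0.56933543 -0.09407682]
[ 0.56643848 -0.0418558   0.104     ] [ 0.57238855 -0.14063366  0.104     ] [ 0.56941352 -0.09124473  0.104     ] 0.06016425755184174
[ 0.56824366 -0.06771975  0.138     ] [ 0.57064728 -0.12198262  0.117     ]
[0.51397935 0.02819459 0.128     ] [0.51211245 0.0057671  0.12      ]
```

Call:
play_rows(slide=[[0.15, 0.6, -3], [0, 0, -4], [0, 0, -3], [0, 0, -1.5], [0, 0, 0]], twist=[0.01, 0, 0, 0, 0])

```text
time_s: 3.6
tcp_pos: [0.5693, -0.0919, 0.1033]
tool_rot: [[-0.052, 0.999, -0.001], [0.999, 0.052, 0.0], [0.0, -0.001, -1.0]]
ft_force: [0.7, 0.3, 0.6]
opening: 0.0927
grasp_force: 0.0
```

Call:
play_rows(slide=[[0, 0, 0], [0, 0, 0], [0, 0, 0], [0, 0, 0], [0, 0, 0]], twist=[0, 0, 0, 0, 0], grip=-1, force=40)

```text
time_s: 4.22
tcp_pos: [0.5695, -0.092, 0.1037]
tool_rot: [[-0.052, 0.999, 0.0], [0.999, 0.052, 0.0], [0.0, 0.0, -1.0]]
ft_force: [0.5, 0.2, -0.2]
opening: 0.0476
grasp_force: 0.0
```

Call:
play_rows(slide=[[0, 0, 0], [0, 0, 0], [0, 0, 0], [0, 0, 0], [0, 0, 0]], twist=[0, 0, 0, 0, 0])

```text
time_s: 4.85
tcp_pos: [0.5694, -0.092, 0.1036]
tool_rot: [[-0.052, 0.999, -0.0], [0.999, 0.052, 0.0], [0.0, -0.0, -1.0]]
ft_force: [-0.1, 0.7, 1.4]
opening: 0.0117
grasp_force: 40.0
```

Call:
play_rows(slide=[[0, 0, 0], [0, 0, 0.5], [0, 0, 1], [0, 0, 1.5], [0, 0, 1]], twist=[0, 0, 0, 0, 0])

```text
time_s: 5.48
tcp_pos: [0.5699, -0.0921, 0.1451]
tool_rot: [[-0.052, 0.999, 0.001], [0.999, 0.052, -0.0], [-0.0, 0.001, -1.0]]
ft_force: [0.2, -0.5, -2.1]
opening: 0.0115
grasp_force: 40.0
```

Call:
play_rows(slide=[[0, 0, 3], [0, 0.5, 3], [-1, 3, 1], [-1.5, 4, 0], [-1.5, 4, 0]], twist=[0, 0, 0, 0, 0])

```text
time_s: 6.1
tcp_pos: [0.529, 0.024, 0.2144]
tool_rot: [[-0.051, 0.999, 0.001], [0.999, 0.051, 0.0], [-0.0, 0.001, -1.0]]
ft_force: [0.3, 0.5, -3.1]
opening: 0.0119
grasp_force: 40.0
```

Call:
play_rows(slide=[[-1.5, 4, 0], [-1.5, 4, 0], [-1, 2, 0], [0, 0, 0]], twist=[-0.026, -0.026, 0, 0])

```text
time_s: 6.6
tcp_pos: [0.4891, 0.124, 0.2143]
tool_rot: [[-0.002, 1.0, 0.001], [1.0, 0.002, 0.0], [0.0, 0.001, -1.0]]
ft_force: [-0.0, -0.3, -3.0]
opening: 0.0119
grasp_force: 40.0
```

```bash
python3 - <<'E'
from h import *
p=cam("wrist"); save(p,"wrist2.png"); s=get_state(); print(s["tcp_pos"],s["ft_force"],s["grasp_force"])
for n in("wrist","scene","side"):
  q=p if n=="wrist" else cam(n)
  for m in outline_of(q,"tray")[:1]:
    mm=m["mask"].astype(np.uint8); c=max(cv2.findContours(mm,0,1)[0],key=cv2.contourArea)
    g=np.array([onz(q,x,.025)[:2] for x in c[:,0]],np.float32)
    print(n,"tray",m["conf"],m["box"],cv2.minAreaRect(g),cv2.boxPoints(cv2.minAreaRect(g)))
E
```

```text
[0.48953389 0.12319769 0.21418597] [ 0.68902586 -0.03331472 -3.31480316] 39.99698460102081
wrist tray 0.95 [200.9, 0.0, 212.7, 84.9] ((0.4727506935596466, 0.26018786430358887), (0.20129528641700745, 0.0761159211397171), 0.08687230944633484) [[0.37204546 0.2980932 ]
 [0.37216085 0.22197734]
 [0.5734559  0.22228253]
 [0.57334054 0.29839838]]
scene tray 0.74 [362.1, 114.1, 55.9, 54.9] ((0.5149414539337158, 0.3125276565551758), (0.21929588913917542, 0.1348593533039093), 88.89118957519531) [[0.4454026  0.20420508]
 [0.5802367  0.20159541]
 [0.5844803  0.42085022]
 [0.44964623 0.4234599 ]]
side tray 0.89 [231.6, 153.9, 66.4, 40.0] ((0.4668901562690735, 0.30812016129493713), (0.21164749562740326, 0.24518589675426483), 0.3054928183555603) [[0.36041427 0.43014714]
 [0.36172158 0.18496472]
 [0.57336605 0.18609318]
 [0.57205874 0.4312756 ]]
```

View pics/wrist2.png

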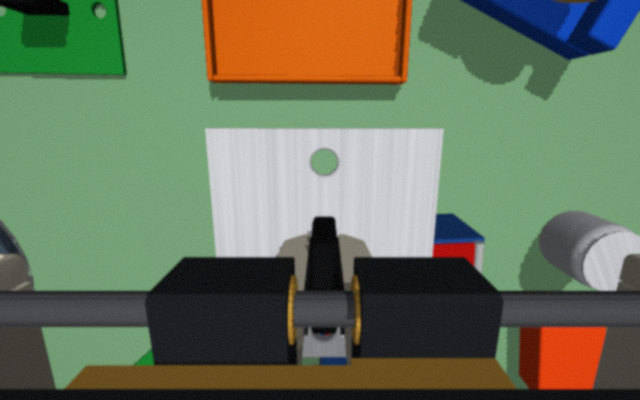

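The tray's near edge is at rows 78-84 and columns 205-410. That puts its centre at about (0.473, 0.321) with no yaw. The plate hangs level and square in the gripper.

Call:
play_rows(slide=[[-0.35, 4, 0], [-0.35, 4.5, 0], [-0.35, 4.5, 0], [-0.3, 4, -1], [-0.3, 2.8, -2]], twist=[0, 0, 0, 0, 0])

```text
time_s: 7.52
tcp_pos: [0.4735, 0.3224, 0.1838]
tool_rot: [[-0.0, 1.0, 0.001], [1.0, 0.0, 0.001], [0.001, 0.001, -1.0]]
ft_force: [0.5, 0.5, -2.4]
opening: 0.0116
grasp_force: 40.0
```

Call:
play_rows(slide=[[0, 0, -4], [0, 0, -4], [0, 0, -3], [0, 0, -2.5], [0, 0, 0]], twist=[0, 0, 0, 0, 0])

```text
time_s: 8.15
tcp_pos: [0.4724, 0.3201, 0.0471]
tool_rot: [[0.001, 1.0, -0.003], [1.0, -0.001, -0.002], [-0.002, -0.003, -1.0]]
ft_force: [-0.1, -0.9, -2.2]
opening: 0.0121
grasp_force: 40.0
```

```bash
python3 - <<'E'
from h import *
a=[]
for n,c in(("scene",(330,90,450,190)),("side",(210,130,330,230))):
    p=cam(n); f=p["frame"][c[1]:c[3],c[0]:c[2],::-1]; a.append(cv2.resize(f,None,fx=3.3,fy=3.3,interpolation=2))
w=cam("wrist")["frame"][:,:,::-1]
cv2.imwrite("pics/tray.png",np.vstack([np.hstack(a),cv2.resize(w,(a[0].shape[1]*2,250))[:,:]])[:600])
E
```

```text
(no output)
```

View pics/tray.png

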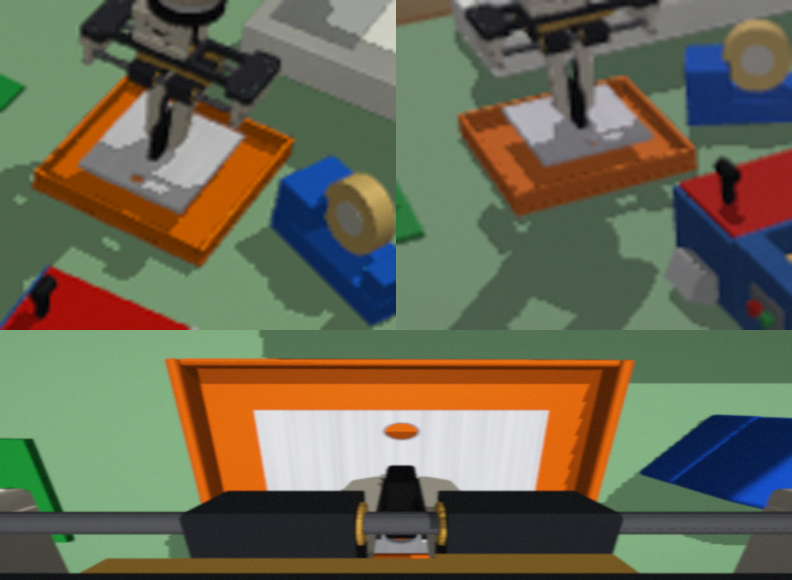

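The plate hovers level and is centred within the tray walls in all three views. I'll lower it slowly.

Call:
play_rows(slide=[[0, 0, -1], [0, 0, -0.8], [0, 0, -0.5], [0, 0, -0.2], [0, 0, 0]], twist=[0, 0, 0, 0, 0])

```text
time_s: 8.93
tcp_pos: [0.473, 0.321, 0.0236]
tool_rot: [[-0.0, 1.0, -0.0], [1.0, 0.0, -0.0], [-0.0, -0.0, -1.0]]
ft_force: [0.6, 0.2, -3.0]
opening: 0.012
grasp_force: 40.0
```

Call:
play_rows(slide=[[0, 0, -0.2], [0, 0, -0.15], [0, 0, -0.1], [0, 0, 0]], twist=[0, 0, 0, 0])

```text
time_s: 9.43
tcp_pos: [0.473, 0.321, 0.0196]
tool_rot: [[-0.0, 1.0, -0.0], [1.0, 0.0, 0.0], [0.0, -0.0, -1.0]]
ft_force: [-3.0, -1.5, 4.4]
opening: 0.0116
grasp_force: 40.0
```

Contact is made (+4.4 N). Releasing.

Call:
play_rows(slide=[[0, 0, 0], [0, 0, 0], [0, 0, 0], [0, 0, 0], [0, 0, 0]], twist=[0, 0, 0, 0, 0], grip=0.1)

```text
time_s: 10.05
tcp_pos: [0.473, 0.321, 0.0191]
tool_rot: [[-0.0, 1.0, 0.0], [1.0, 0.0, -0.0], [-0.0, 0.0, -1.0]]
ft_force: [0.5, -0.2, 0.8]
opening: 0.0507
grasp_force: 0.0
```

Call:
play_rows(slide=[[0, 0, 0.5], [0, 0, 2], [0, 0, 4], [0, 0, 5], [0, 0, 5]], twist=[0, 0, 0, 0, 0])

```text
time_s: 10.68
tcp_pos: [0.4728, 0.3209, 0.186]
tool_rot: [[-0.0, 1.0, 0.0], [1.0, 0.0, 0.0], [0.0, 0.0, -1.0]]
ft_force: [-0.1, 0.2, 0.0]
opening: 0.0512
grasp_force: 0.0
```

Call:
play_rows(slide=[[0.4, -3.4, 0], [0.4, -3.4, 0], [0.4, -3.4, 0], [0.4, -3.4, 0], [0.4, -3.4, 0]], twist=[-0.169, -0.169, -0.169, -0.169, -0.169])

```text
time_s: 11.3
tcp_pos: [0.493, 0.1499, 0.1845]
tool_rot: [[0.752, 0.66, 0.0], [0.66, -0.752, 0.0], [0.0, 0.0, -1.0]]
ft_force: [0.4, -0.3, -0.4]
opening: 0.0513
grasp_force: 0.0
```

Call:
play_rows(slide=[[0.5, -3.4, 0], [0.5, -3.4, 0], [0.5, -3.4, 0], [0.4, -3.1, 0], [0, 0, 0]], twist=[-0.169, -0.169, -0.169, -0.168, 0])

```text
time_s: 11.92
tcp_pos: [0.5121, 0.0166, 0.1844]
tool_rot: [[0.999, 0.048, 0.0], [0.048, -0.999, -0.0], [0.0, 0.0, -1.0]]
ft_force: [-0.3, 0.6, 0.4]
opening: 0.0509
grasp_force: 0.0
```

```bash
python3 - <<'E'
from h import *
p=cam("wrist"); save(p,"wrist3.png"); s=get_state(); print(s["tcp_pos"],s["tool_rot"].round(3) if hasattr(s["tool_rot"],"round") else s["tool_rot"],s["q"])
for k,z in dict(flap_hinge=.085,flap_knob=.12).items():
    for r in spot_point(p,k)[:2]: print(k,np.round(r["conf"],2),np.round(r["position"]),onz(p,r["position"],z).round(3))
for n in("scene","side"):
    q=cam(n)
    for r in spot_point(q,"cover")[:4]: print(n,r["conf"],onz(q,r["position"],.006))
    for r in spot_point(q,"flap_knob")[:1]: print(n,r["conf"],onz(q,r["position"],.12))
E
```

```text
[0.5119531  0.01763474 0.18435724] [[ 0.999  0.051  0.   ]
 [ 0.051 -0.999  0.   ]
 [ 0.    -0.    -1.   ]] [-5.65440129e-02  3.23044906e-01  1.78460149e+00  1.63605273e-04
  1.03378225e+00  1.46309978e+00]
flap_hinge 0.76 [323.  36.] [0.637 0.023 0.085]
flap_knob 0.88 [324. 216.] [0.512 0.017 0.12 ]
scene 0.93 [ 0.36637404 -0.55153299  0.006     ]
scene 0.9 [ 0.23016364 -0.34102143  0.006     ]
scene 0.88 [ 0.31732341 -0.15583925  0.006     ]
scene 0.88 [0.22406858 0.29652868 0.006     ]
scene 0.72 [0.51200213 0.00797631 0.12      ]
side 0.91 [0.21508663 0.29488417 0.006     ]
side 0.83 [ 0.33984592 -0.54284715  0.006     ]
side 0.67 [ 0.23371556 -0.34534961  0.006     ]
side 0.65 [0.47389646 0.32971579 0.006     ]
side 0.68 [0.50470366 0.01387467 0.12      ]
```

View pics/wrist3.png

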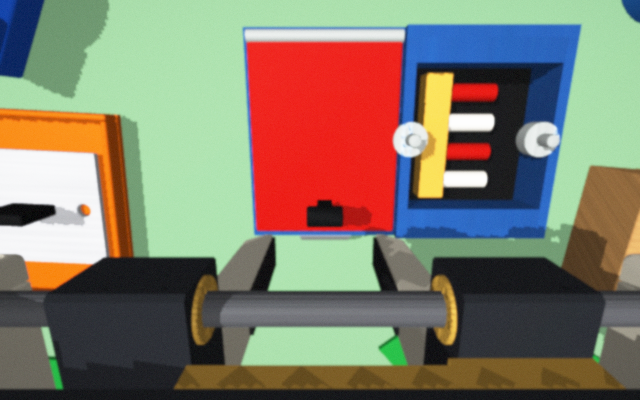

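The plate lies flat in the tray, and the knob at (324,216) is centred between the fingers. I'll go down and pinch it.

Call:
play_rows(slide=[[0, 0, -2.5], [0, 0, -3], [0, 0, -2], [0, 0, -0.8], [0, 0, 0]], twist=[0, 0, 0, 0, 0])

```text
time_s: 13.0
tcp_pos: [0.512, 0.0181, 0.1012]
tool_rot: [[0.999, 0.051, -0.0], [0.051, -0.999, 0.0], [-0.0, -0.0, -1.0]]
ft_force: [0.1, -0.2, 0.3]
opening: 0.0515
grasp_force: 0.0
```

Call:
play_rows(slide=[[0, 0, 0], [0, 0, 0], [0, 0, 0], [0, 0, 0], [0, 0, 0]], twist=[0, 0, 0, 0, 0], grip=-1, force=30)

```text
time_s: 13.62
tcp_pos: [0.5123, 0.0163, 0.1015]
tool_rot: [[0.999, 0.051, 0.001], [0.051, -0.999, -0.003], [0.001, 0.003, -1.0]]
ft_force: [0.0, -12.6, 0.9]
opening: 0.0257
grasp_force: 30.0
```

Call:
play_rows(slide=[[0, 0, 0], [0, 0, 0], [0, 0, 0]], twist=[0, 0, 0])

```text
time_s: 14.0
tcp_pos: [0.5123, 0.0163, 0.1015]
tool_rot: [[0.999, 0.051, 0.001], [0.051, -0.999, -0.003], [0.001, 0.003, -1.0]]
ft_force: [-0.7, -13.9, 0.4]
opening: 0.0257
grasp_force: 30.0
```

Call:
play_rows(slide=[[0, -0.15, 0], [0.3, 0.02, 0.92], [0.36, 0.02, 0.91], [0.43, 0.02, 0.87], [0.5, 0.03, 0.84]], twist=[0, 0, 0, 0, 0])

```text
time_s: 14.62
tcp_pos: [0.5277, 0.017, 0.1367]
tool_rot: [[0.999, 0.051, -0.001], [0.051, -0.999, -0.001], [-0.001, 0.001, -1.0]]
ft_force: [2.5, -6.0, -8.6]
opening: 0.0258
grasp_force: 30.0
```

```bash
python3 - <<'E'
from h import *
p=cam("wrist"); save(p,"wrist4.png"); s=get_state(); print(s["tcp_pos"],s["ft_force"],s["torque"],s["opening"])
E
```

```text
[0.52838707 0.01703159 0.13777197] [-0.08107524 -4.85301819 -3.70068817] [-0.84238592  0.57405995 -0.05725624] 0.026397848125800556
```

View pics/wrist4.png

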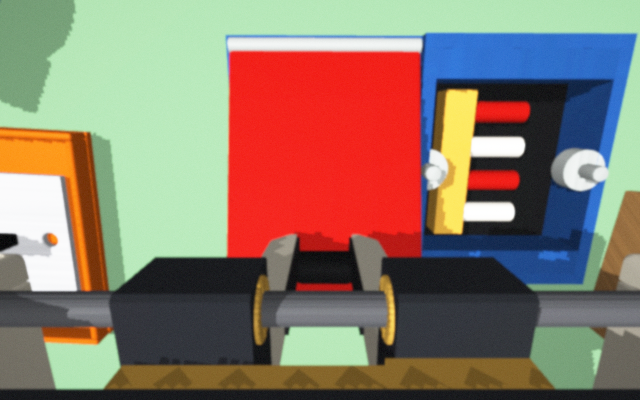

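The knob is in the grip at about (325,268), the flap is rising with it, and the side force is small. I'll carry on along the arc.

Call:
play_rows(slide=[[0.56, 0, 0.8], [0.62, 0, 0.75], [0.67, 0.03, 0.7], [0.72, 0.03, 0.66], [0.77, 0.03, 0.59]], twist=[0, 0, 0, 0, 0])

```text
time_s: 15.3
tcp_pos: [0.5615, 0.0186, 0.1719]
tool_rot: [[0.999, 0.051, -0.001], [0.051, -0.999, 0.0], [-0.001, -0.0, -1.0]]
ft_force: [-2.0, 0.4, -6.8]
opening: 0.0258
grasp_force: 30.0
```

Call:
play_rows(slide=[[0.81, 0.03, 0.54], [0.85, 0.04, 0.47], [0.89, 0.04, 0.42], [0.91, 0.04, 0.33], [0.93, 0.04, 0.28]], twist=[0, 0, 0, 0, 0])

```text
time_s: 15.92
tcp_pos: [0.6057, 0.0207, 0.1923]
tool_rot: [[0.999, 0.051, -0.0], [0.051, -0.999, 0.001], [-0.0, -0.001, -1.0]]
ft_force: [-4.2, 3.5, -3.8]
opening: 0.0256
grasp_force: 30.0
```

Call:
play_rows(slide=[[0, 0, 0], [0, 0, 0], [0, 0, 0], [0, 0, 0]], twist=[0, 0, 0, 0])

```text
time_s: 16.42
tcp_pos: [0.6054, 0.0206, 0.1922]
tool_rot: [[0.999, 0.051, 0.0], [0.051, -0.999, 0.001], [0.0, -0.001, -1.0]]
ft_force: [-4.0, 2.4, -2.4]
opening: 0.0259
grasp_force: 30.0
```

```bash
python3 - <<'E'
from h import *
a=[]
for n in("scene","side"):
    p=cam(n); c=(270,110,430,260) if n=="scene" else (230,110,390,260)
    a.append(cv2.resize(p["frame"][c[1]:c[3],c[0]:c[2],::-1],None,fx=2.5,fy=2.5,interpolation=2))
    for r in spot_point(p,"flap_knob")[:2]: print(n,r["conf"],np.round(r["position"]),proj(p,[[.605,.022,.211],[.512,.0175,.12]]).round())
cv2.imwrite("pics/fin.png",np.hstack(a))
s=get_state(); print(s["tcp_pos"],s["ft_force"],s["torque"],s["opening"],s["grasp_force"])
E
```

```text
scene 0.61 [372. 168.] [[375. 168.]
 [343. 177.]]
side 0.79 [336. 146.] [[338. 146.]
 [311. 181.]]
[0.60537821 0.02065319 0.19217767] [-4.09423998  3.21120788 -1.5260316 ] [ 0.64858683  0.97731151 -0.07237713] 0.025640426010560918 29.997131824493408
```

View pics/fin.png

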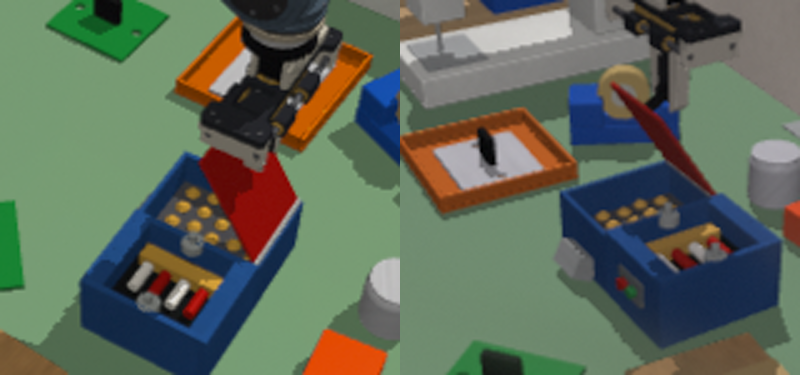

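The flap stands at about 60° (the knob-to-hinge geometry gives 1.05 rad) with the knob still pinched, and the cover lies flat in the tray. Handing in.

```bash
python3 -c "
from bench import *
print(close_job())"
```

```text
the job is handed in; nothing more can be done
None
```

The job is handed in, with no verdict returned: by my last pictures and readings, the cover plate lies flat, handle up, in the orange tray, and the gripper is holding the red flap by its knob at about 60°, with no bystander touched that I could see.

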